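# Release a stuck mask drawer with the eject pin

## Task

The little drawer of the white mask drawer unit is latched shut. Take the release pin from its stand, reach down through the slot in the unit's top with it, feel along the slot in the direction of the raised chevrons for the hidden spring catch and push it gently that way until the drawer springs open by itself. The catch is delicate: inside the slot the pin must never press with more than 8 N. Then stand the pin back in its stand, fully home and upright, with the drawer left open and the things around left where they are.

Things in the scene. Friction and masses are not known exactly. Their poses are not given: they have to be found in the camera images.
- drawer_unit: White box with an aluminium top, fixed on the bench, 64 mm deep (x), 90 wide (y), 74 high (z). Origin at the centre of its underside, z up; drawer on its -x side. Its top, a 4 mm plate, has a slot: x -6 to +6 mm, y -32 to +21 mm. Two raised chevrons past the slot's +y end show the push direction, +y. Below the slot is a space down to an inner floor at z = 28 mm; the hidden catch is in it.
- slot_entry (a point): point of the slot at the top surface, 6 mm from its -y end (unit y = -26 mm); axes as the unit's. A pin put in upright here is clear of the catch. The catch is a pad 18 mm wide in x, from z = 28 to 52 mm above the unit's underside, with a flat face looking to -y. That face rests anywhere from 10 to 34 mm further along +y than this point; where is not measured and differs each time.
- slot_end (a point): the +y end of the slot, at the top surface. The catch pad slides only along y. On first touch it resists with about 3 N, rising by about 0.3 N per mm; it lets the drawer go about 5 mm after first touch and meets a rigid stop 6.5 mm after first touch (before the pin reaches the slot's end). It springs back when the pin leaves it. A held pin also gives way a few mm at its tip.
- tray (a joint): how far the drawer is out, m: 0 = latched shut, 0.035 = fully sprung open (it slides to the unit's -x and cannot be pulled out while latched)
- tray_front (a point): middle of the drawer's front face, 37 mm in front of the unit's centre when shut, 15 mm above its underside; the front is 84 mm wide and 17 mm high
- release_pin: Loose pin, 40 to 85 g: straight steel shank, 6 mm thick and 60 mm long with a bevelled tip, below a black square handle 16 x 16 mm, 40 mm tall. Origin at the tip, z towards the handle: shank z 0 to 60 mm, handle z 60 to 100 mm, its flat sides square to x and y, centre of mass near z = 75 mm. It starts upright in its stand, the handle's flat underside resting on the stand's top.
- pin_stand: Grey metal block fixed to the bench, 40 x 40 mm and 64 mm high, origin at the centre of its underside, z up. In the middle of its top is an upright round hole 12 mm in diameter with a 2 mm bevelled mouth, 62 mm deep. With the pin fully home the pin's tip is 4 mm above the stand's underside.
- primer_bottle: bystander: small brown bottle with a black cap, 37 mm in diameter, 64 mm high, origin at the centre of its underside
- swab_pot: bystander: clear pot with swabs, 34 mm in diameter, 92 mm high, origin at the centre of its underside
- tape_roll: bystander: roll of black tape lying flat, 55 mm in diameter, 18 mm high, origin at the centre of its underside

How it is judged (in metres and radians):
On the way, in this order (a step that is already met when the one before it is completed fails the run):
1. the pin is down through the slot (tip below z = 50 mm of the unit) while the drawer is still shut (z of release_pin in the frame of drawer_unit between 0.02 and 0.05 m and y of release_pin in the frame of drawer_unit between -0.036 and 0.025 m and x of release_pin in the frame of drawer_unit between -0.012 and 0.012 m and value of joint tray below 0.004 m), for 0.1 s.
2. the drawer springs open while the pin is still in the slot (value of joint tray above 0.015 m and z of release_pin in the frame of drawer_unit below 0.074 m and horizontal distance between release_pin and drawer_unit below 0.04 m).
At the end, for the whole second after the job is handed in: The drawer is out by more than 28 mm; the pin stands in the hole of its stand, its tip within 6 mm sideways of the stand's axis and not more than 3 mm short of fully home, upright within 0.08 rad, at rest and released (value of joint tray above 0.028 m and horizontal distance between release_pin and pin_stand below 0.006 m and z of release_pin in the frame of pin_stand between 0.001 and 0.007 m and angle between release_pin's own z axis and vertical below 0.08 rad and linear speed of release_pin below 0.02 m/s); the robot touches nothing.
It fails at once if the pin, while inside the slot (tip below z = 60 mm of the unit), presses on the unit or its catch with more than 8 N (contact force between release_pin and drawer_unit above 8 N and z of release_pin in the frame of drawer_unit below 0.06 m).
It fails at once if a bystander (bottle, swab pot, tape roll) is moved by more than 20 mm (distance of any of primer_bottle, swab_pot, tape_roll from where it was at the start of the episode above 0.02 m).
It also fails if it takes over 58 s, if anything falls off the work surface, if the arm or the gripper's body presses on something with over 40 N, if the wrist force passes 120 N, or if a joint passes its speed limit or range.

## Robot

A 6-joint arm with a two-finger parallel gripper is mounted at the origin on a cart in front of the work surface, level with it; the furniture and walls round the work are solid. World frame = base frame: x ahead of the robot, y to its left, z up, the work surface at z = 0. Lengths are in mm, angles in rad, forces in N, time in s.
With the tool pointing down it reaches from about 300 to 850 mm from the base axis. Payload 5.4 kg.
Tool frame: the origin (TCP) lies on the centre line of the jaws, within the pads' length; the fingertips stand 17 mm ahead of it and the grasp point (between the pads) lies 2 mm behind it; z points along the fingers, y is the line along which they close (so a half turn about z gives the same grasp; the last joint's range is limited). The gripper opens to 85 mm and grips with 20 to 120 N. Pads are 22 mm wide; open, the fingers measure 114 mm over their backs; the gripper's body (76 mm by 85 mm) begins 54 mm behind the grasp point. The pads swing forward as they close: fully open they stand 13 mm farther back than shut.
Start: joints at [1.011, 0.158, 1.597, -0, 1.386, -0.21], TCP at [197.067, 540.158, 248.299] pointing down, gripper open.
Joint ranges: [-2.91, 2.91], [-0.94, 2.29], [0.18, 2.7], [-1.29, 4.43], [0.17, 2.64], [-3, 3]. Speed limits (rad/s): [2.57, 2.57, 3.14, 3.14, 3.14, 3.14].

## Interface

Orientations are given as [roll, pitch, yaw] about the fixed x, y, z axes, in that order (R = Rz(yaw) Ry(pitch) Rx(roll)).
In Python, from rig import ctrl, cams gives the robot as it stands.
- The arm moves only by the shell command python3 -m jog 'ROWS' [FORCE]. ROWS is JSON, a list of rows, each a list of 7 numbers: the opening, from 0 (shut) to 1 (fully open), then the shift along the tool's x, y, z in m, then the turn, a rotation vector about the tool's x, y, z in rad. In form: [[hand, dx, dy, dz, ax, ay, az], ...]. A call has 1 to 12 rows; each row shifts and turns the commanded pose from where the row before left it, along the tool's axes as they then stand; what a row does not reach is not made up. A row lasts 1/10 s, in which the tool goes at most 50 mm and 8.59 degrees, less where a joint would pass 70% of its speed; a pose out of reach is approached as far as the arm can. A call with a gripper value outside its range is refused whole. The fingers move at their own pace and stop on an object; FORCE is the grip in N (left out, the last holds). Time passes only in rows, so rows that do not move let the fingers close. It gives the time, the measured TCP pose, the force, the opening and the grip force at its end, in the units of the state.
- ctrl.read_state(): the state, without advancing time (a new reading comes with each control period).
- cams.read_camera(name): name is "scene" or "top" or "wrist"; returns the picture (384x512x3 uint8, red, green, blue); there is no depth.
- cams.camera_info(name): a dict with "camera_matrix" (3x3 intrinsics, pixels), "R" (3x3) and "t" (3): a world point X has camera coordinates R X + t. Camera axes: x right, y down, z forward; pixel columns grow to the right and rows downward; lengths in mm; the calibration is good to about 2 mm. A picture is of the moment at which its call begins: read the wrist's pose just before it. camera_info takes no time and is no camera call; for the wrist camera it gives the pose at the moment of the call.
- ctrl.hand_in(): hands the job in; it is judged then, once.
The state is a dict: "clock": time; "q": joint angles; "qvel": joint speeds; "effort": joint torques, N m; "tool_pos": TCP position; "orientation": TCP orientation; "force": force on the tool from outside, world axes, zero at the start; "moment": the same for the moment, N m; "grip_width": finger opening in mm; "gripper_force": force on a finger pad.
Only numpy, scipy, OpenCV 4.12 (cv2) and the standard library are available. Lean on these libraries where they do the work, as an engineer would, in place of code of your own. Each camera call takes 0.05 s, during which the arm holds its last target. There are 200 camera calls.

## Working session

There is one attempt and no reset: what is moved stays moved. The work goes in short steps, Python scripts to look and compute and a shell command to move; the robot and the scene stay as the last step left them, time stands still between calls to the robot, and variables do not carry over. Pictures are saved under pics/ and viewed, at most 10 in all, crops included, and the job is handed in when it is done.

```bash
ls; mkdir -p pics
python3 - <<'E'
from rig import ctrl,cams
import cv2,numpy as np
s=ctrl.read_state();print(s)
for n in["scene","top","wrist"]:
    i=cams.camera_info(n);print(n,{k:np.round(v,4).tolist() for k,v in i.items()})
    cv2.imwrite(f"pics/{n}0.png",cams.read_camera(n)[:,:,::-1])
a=[cv2.imread(f"pics/{n}0.png") for n in["scene","top"]]
E
```

```text
pics
{'clock': 0.0, 'q': array([ 1.01087238e+00,  1.59021770e-01,  1.59824840e+00,  5.96521712e-06,
        1.38618670e+00, -2.10018129e-01]), 'qvel': array([-0.00120849,  0.00024554, -0.00121872,  0.00082251,  0.00126528,
        0.00159535]), 'effort': array([ 4.76393052e-04, -3.96003950e+01, -3.31428373e+01, -2.97668939e-04,
        8.55887309e-03,  1.30731701e-05]), 'tool_pos': array([196.78031316, 539.6743034 , 247.32409409]), 'orientation': array([-3.13977062e+00, -3.94380249e-04,  2.79168538e+00]), 'force': array([-0.66860821,  0.14951403, -1.06641699]), 'moment': array([ 0.02182267,  0.07646174, -0.00739373]), 'gripper_force': 0.0, 'grip_width': 85.4915375593395}
scene {'camera_matrix': [[416.9612, 0.0, 253.9036], [0.0, 416.9612, 190.122], [0.0, 0.0, 1.0]], 'R': [[0.5497, -0.8353, -0.0131], [-0.5283, -0.3354, -0.78], [0.6471, 0.4357, -0.6257]], 't': [-294.1937, 306.6692, 599.1342]}
top {'camera_matrix': [[497.5003, 0.0, 252.7564], [0.0, 497.5003, 186.6625], [0.0, 0.0, 1.0]], 'R': [[0.0285, -0.9996, 0.0037], [-0.9864, -0.0287, -0.1617], [0.1617, 0.001, -0.9868]], 't': [-31.0046, 492.9342, 978.9197]}
wrist {'camera_matrix': [[304.3693, 0.0, 250.2491], [0.0, 304.3693, 189.5619], [0.0, 0.0, 1.0]], 'R': [[0.3423, 0.9396, -0.0023], [0.9073, -0.3299, 0.2607], [0.2442, -0.0913, -0.9654]], 't': [-574.0036, -34.3546, 379.566]}
```

View pics/top0.png

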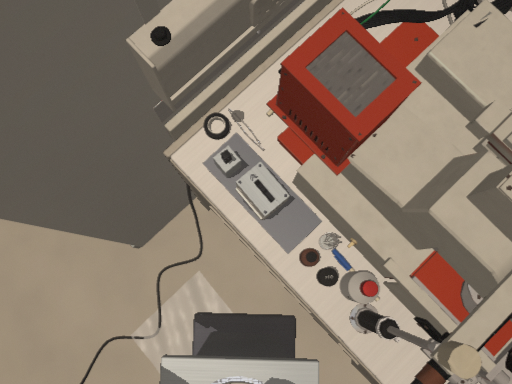

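View pics/scene0.png

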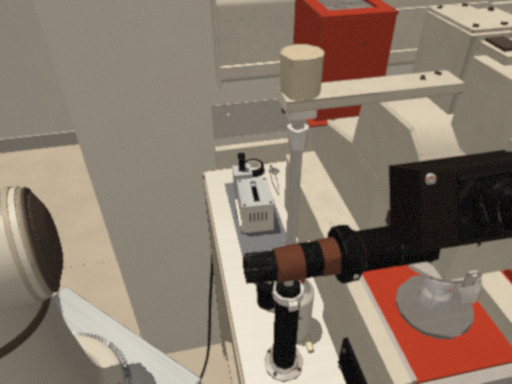

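The top view shows the stand with the pin near (229,157), the unit near (263,190) with chevrons on its upper-left side, and the tape roll at (217,125). The bottle and pot are near (310,257) and (330,242). I'll zoom in.

Run:
```python
import cv2
a=cv2.imread("pics/top0.png")[110:260,190:350]
cv2.imwrite("pics/top0c.png",cv2.resize(a,None,fx=4,fy=4,interpolation=cv2.INTER_CUBIC))
b=cv2.imread("pics/scene0.png")[140:250,200:320]
cv2.imwrite("pics/scene0c.png",cv2.resize(b,None,fx=5,fy=5,interpolation=cv2.INTER_CUBIC))
```

```text
(no output)
```

View pics/top0c.png

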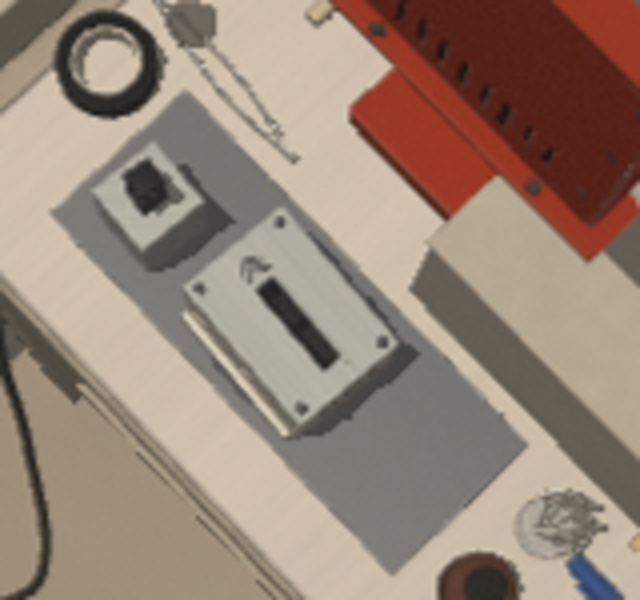

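View pics/scene0c.png

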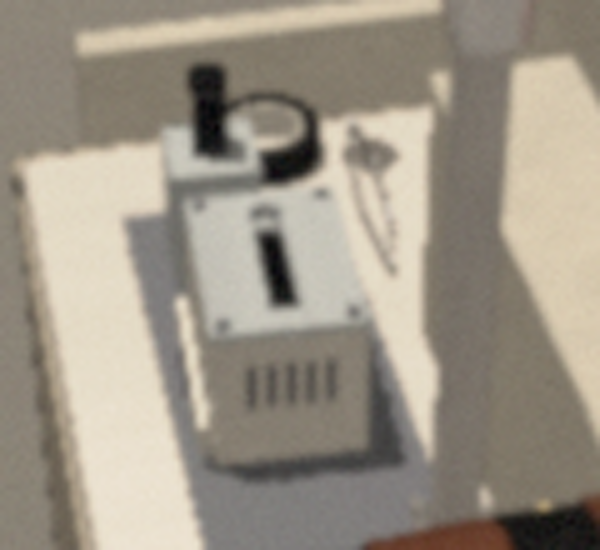

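```bash
cat > h.py <<'E'
import numpy as np,cv2
from rig import ctrl,cams
def back(n,uv,z,info=None):
    i=info or cams.camera_info(n);K,R,t=(np.array(i[k],float) for k in("camera_matrix","R","t"))
    d=R.T@np.linalg.inv(K)@np.array([*uv,1.]);c=-R.T@t
    return c+d*(z-c[2])/d[2]
def proj(n,X,info=None):
    i=info or cams.camera_info(n);K,R,t=(np.array(i[k],float) for k in("camera_matrix","R","t"))
    p=K@(R@np.array(X,float)+t);return p[:2]/p[2]
E
python3 - <<'E'
from h import *
T=lambda p:(190+(p[0]+.5)/4-.5,110+(p[1]+.5)/4-.5)
S=lambda p:(200+(p[0]+.5)/5-.5,140+(p[1]+.5)/5-.5)
def show(n,f,name,ps,z):
    w=np.array([back(n,f(p),z)[:2] for p in ps]);print(n,name,np.round(w,1).tolist(),'mean',w.mean(0).round(1));return w
w=show('top',T,'screws',[(280,222),(199,289),(302,408),(383,342)],74)
sl=show('top',T,'slot',[(335,365),(264,283)],74)
d=sl[1]-sl[0];print('slot len',np.hypot(*d),'yaw',np.arctan2(d[1],d[0])-np.pi/2)
for a,b in((1,2),(0,3)):
    d=w[a]-w[b];print(np.hypot(*d),np.arctan2(d[1],d[0])-np.pi/2)
c=show('top',T,'stand',[(152,143),(92,190),(147,250),(205,200)],64)
for a,b in((0,3),(1,2),(1,0),(2,3)):
    d=c[a]-c[b];print(np.hypot(*d),np.arctan2(d[1],d[0]))
show('top',T,'handletop',[(144,180)],104)
show('top',T,'tape',[(108,63)],18);show('top',T,'pot',[(562,520)],60);show('top',T,'bottle',[(488,582)],64)
show('top',T,'whiteblock',[(412,288),(430,243)],0)
w=show('scene',S,'screws',[(198,205),(320,194),(355,313),(222,326)],74)
show('scene',S,'slot',[(284,305),(267,232)],74)
show('scene',S,'stand',[(163,128),(250,120),(262,170),(172,180)],64)
show('scene',S,'handletop',[(206,72)],104)
E
```

```text
top screws [[532.0, -29.3], [496.9, 10.0], [439.1, -42.5], [473.0, -81.7]] mean [485.3 -35.9]
top slot [[460.9, -58.2], [500.9, -22.2]] mean [480.9 -40.2]
slot len 53.868220273972966 yaw -0.8364867323819745
78.0609944859306 -0.8334284348285953
78.87798967344874 -0.843987563033806
top stand [[573.0, 36.5], [547.8, 65.9], [517.8, 37.0], [544.3, 8.7]] mean [545.7  37. ]
39.980027888733 0.7689390918379629
41.64957630115914 0.7664171071095088
38.73048647135241 2.280792322276344
38.77309771743942 2.3239465693526866
top handletop [[544.5, 37.5]] mean [544.5  37.5]
top tape [[627.6, 64.2]] mean [627.6  64.2]
top pot [[388.9, -172.6]] mean [ 388.9 -172.6]
top bottle [[357.4, -135.8]] mean [ 357.4 -135.8]
top whiteblock [[513.6, -101.5], [538.3, -110.8]] mean [ 525.9 -106.1]
scene screws [[500.8, 13.5], [535.0, -26.0], [476.4, -79.5], [441.5, -39.4]] mean [488.4 -32.9]
scene slot [[465.4, -53.1], [501.0, -21.4]] mean [483.2 -37.2]
scene stand [[549.9, 67.6], [576.2, 37.7], [547.3, 12.0], [520.0, 41.2]] mean [548.4  39.6]
scene handletop [[549.2, 41.8]] mean [549.2  41.8]
```

View pics/wrist0.png

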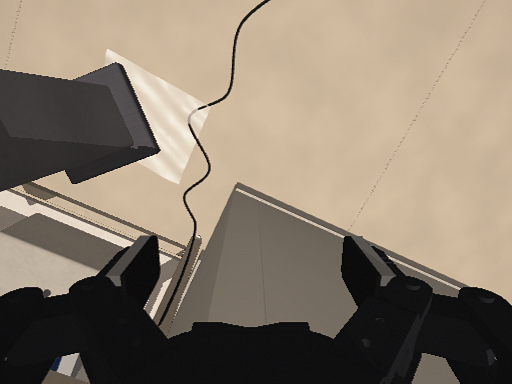

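Run:
```python
from h import *
def vplane(n,a,b):
    i=cams.camera_info(n);K,R,t=(np.array(i[k],float) for k in("camera_matrix","R","t"))
    l=np.cross([*a,1],[*b,1]);return l@K@np.c_[R,t]
A=vplane('top',(138,247),(0,218));B=vplane('scene',(40,0),(115,350))
M=np.array([A[:2],B[:2]]);print(A,B)
for z in(-800,0,300):print(z,np.linalg.solve(M,-np.array([A[2]*z+A[3],B[2]*z+B[3]])))
for p in((165,155),(130,45),(190,190),(270,290)):print(p,back('top',p,0).round())
for z in (-800,-500,-200,0,300):print(z,back('top',(138,247),z).round(), back('scene',(115,350),z).round(),back('wrist',(237,185),z).round())
i=cams.camera_info('wrist');R=np.array(i['R']);c=-R.T@np.array(i['t']);s=ctrl.read_state()
from scipy.spatial.transform import Rotation as Q
q=Q.from_euler('xyz',s['orientation']);print('cam in tool',q.inv().apply(c-s['tool_pos']),'fwd',q.inv().apply(R[2]),'right',q.inv().apply(R[0]))
```

```text
[ 7.00190568e+04 -1.24381632e+04 -3.45584115e+02 -2.28808995e+07] [-1.35961187e+05  8.49976679e+04  1.54453080e+04  1.62119745e+07]
-800 [439.72120748 658.00969297]
0 [409.16269444 463.75709182]
300 [397.70325206 390.91236639]
(165, 155) [564. 174.   0.]
(130, 45) [813. 266.   0.]
(190, 190) [489. 116.   0.]
(270, 290) [286. -58.   0.]
-800 [ 394.  400. -800.] [ 337.  493. -800.] [ 396.  409. -800.]
-500 [ 383.  332. -500.] [ 251.  302. -500.] [ 330.  448. -500.]
-200 [ 373.  264. -200.] [ 166.  111. -200.] [ 263.  487. -200.]
0 [366. 219.   0.] [109. -16.   0.] [218. 514.   0.]
300 [355. 151. 300.] [  24. -207.  300.] [152. 553. 300.]
cam in tool [  65.99388935    0.13350882 -126.6683267 ] fwd [-2.61093964e-01 -4.61400818e-04  9.65313280e-01] right [4.14820986e-04 9.99999740e-01 5.90179339e-04]
```

```bash
python3 -m jog '[[1,0,0,0,0,0,0.122],[1,0,0,0,0,0,0.122],[1,0,0,0,0,0,0.122],[1,0,0,0,0,0,0.122],[1,-0.038,-0.02,0,0,0,0],[1,-0.038,-0.02,0,0,0,0],[1,-0.038,-0.02,0,0,0,0],[1,-0.038,-0.02,0,0,0,0],[1,-0.038,-0.02,0,0,0,0],[1,-0.038,-0.02,0,0,0,0]]'
python3 -m jog '[[0.6,-0.0475,0.0056,0,0,0,0],[0.6,-0.0475,0.0056,0,0,0,0],[0.6,-0.0475,0.0056,0,0,0,0],[0.6,-0.0475,0.0056,0,0,0,0],[0.6,-0.0475,0.0056,0,0,0,0],[0.6,-0.0475,0.0056,0,0,0,0],[0.6,-0.0475,0.0056,0,0,0,0],[0.6,-0.0475,0.0056,0,0,0,0],[0.6,0,0,0,0,0,0],[0.6,0,0,0,0,0,0]]'
python3 - <<'E'
from h import *
import json
i=cams.camera_info('wrist');im=cams.read_camera('wrist')[:,:,::-1]
cv2.imwrite('pics/w1.png',im);json.dump({k:np.array(v).tolist() for k,v in i.items()},open('w1.json','w'))
cv2.imwrite('pics/w1b.png',cv2.resize(im,(800,600),interpolation=cv2.INTER_CUBIC))
print(ctrl.read_state())
E
```

```text
clock: 1.15
tool_pos: [260.3, 288.8, 248.0]
orientation: [-3.141, 0.0, 2.305]
force: [-0.1, -0.3, 0.4]
grip_width: 85.5
gripper_force: 0.0
clock: 2.15
tool_pos: [548.0, 37.4, 247.4]
orientation: [-3.141, -0.002, 2.302]
force: [-0.4, 0.8, 0.3]
grip_width: 50.9
gripper_force: 0.0
{'clock': 2.2, 'q': array([-1.50679212e-01,  9.22431480e-02,  1.67054972e+00,  3.66594371e-04,
        1.38027382e+00, -8.83503241e-01]), 'qvel': array([ 0.0217463 , -0.0277281 ,  0.01695142,  0.0003684 , -0.00075514,
       -0.00129389]), 'effort': array([-1.05400041e+00, -3.59346235e+01, -3.34973109e+01, -5.79061126e-02,
       -5.88801806e-02, -5.34926512e-03]), 'tool_pos': array([547.48882003,  38.25388081, 247.78468067]), 'orientation': array([-3.14093561e+00, -1.36769492e-03,  2.30355022e+00]), 'force': array([-0.41411529, -0.64589918, -0.59435007]), 'moment': array([0.05601918, 0.06795292, 0.02179199]), 'gripper_force': 0.0, 'grip_width': 51.271834489435115}
```

View pics/w1b.png

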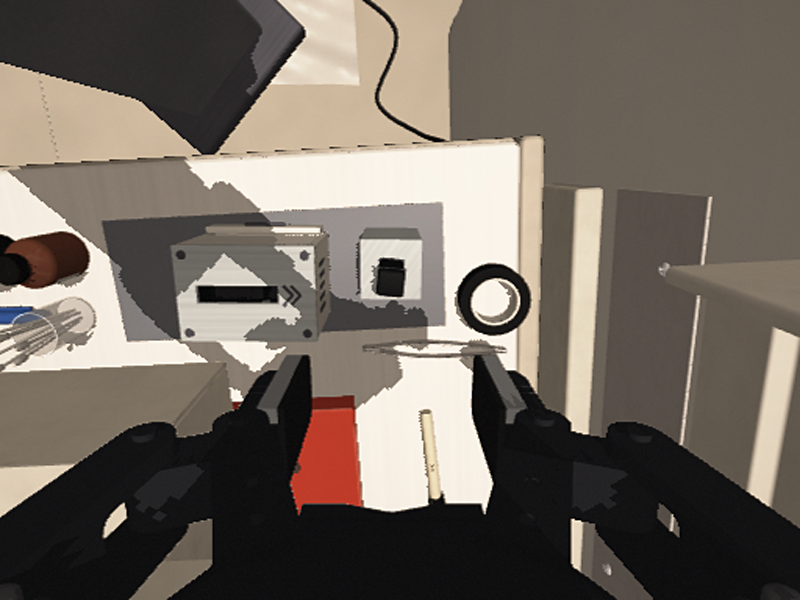

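Run:
```python
from h import *
import json
i=json.load(open('w1.json'));f=512/800
b=lambda p,z:back('',((p[0]+.5)*f-.5,(p[1]+.5)*f-.5),z,i)[:2]
def show(n,ps,z):
    w=np.array([b(p,z) for p in ps]);print(n,w.mean(0).round(1));
    for k in range(len(w)):
        d=w[(k+1)%len(w)]-w[k];print('  ',w[k].round(1),np.hypot(*d).round(1),(np.arctan2(d[1],d[0])%(np.pi/2)).round(3))
show('screws',[(181,255),(304,254),(307,331),(190,333)],74)
show('slot',[(198,294),(277,294)],74)
show('stand',[(361,240),(421,240),(422,299),(362,299)],64)
show('handle',[(376,268),(406,268),(406,297),(377,297)],104)
im=cv2.imread('pics/w1.png')
cv2.imwrite('pics/w1c.png',cv2.resize(im[140:225,105:285],None,fx=4.4,fy=4.4,interpolation=cv2.INTER_CUBIC))
```

```text
screws [485.9 -36.2]
   [439.5 -43.2] 78.7 0.74
   [497.5   9.8] 51.9 0.723
   [531.9 -29.1] 78.2 0.75
   [474.7 -82.5] 52.7 0.731
slot [481.9 -39.7]
   [462.7 -57. ] 51.6 0.732
   [501.1 -22.4] 51.6 0.732
stand [547.4  37.9]
   [519.2  39.4] 39.3 0.732
   [548.4  65.7] 40.1 0.765
   [576.2  36.8] 40.6 0.732
   [546.    9.6] 40.1 0.732
handle [546.8  38.5]
   [534.4  39. ] 17.4 0.732
   [547.3  50.6] 17.4 0.74
   [559.   37.8] 17.1 0.732
   [546.4  26.4] 17.4 0.757
```

View pics/w1c.png

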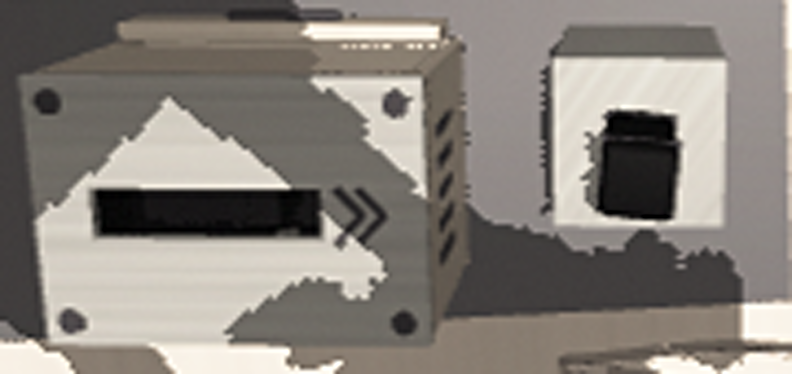

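```bash
python3 -m jog '[[0.5,0,0,0.035,0,0,0],[0.5,0,0,0.035,0,0,0],[0.5,0,0,0.035,0,0,0],[0.5,0,0,0.03,0,0,0],[0.5,0,0,0.015,0,0,0],[0.5,0,0,0.008,0,0,0],[0.5,0,0,0.003,0,0,0],[0.5,0,0,0,0,0,0],[0.5,0,0,0,0,0,0]]' 80; python3 -m jog '[[0.3,0,0,0,0,0,0],[0.2,0,0,0,0,0,0],[0,0,0,0,0,0,0],[0,0,0,0,0,0,0],[0,0,0,0,0,0,0],[0,0,0,0,0,0,0],[0,0,0,0,0,0,0]]' 80
python3 - <<'E'
from h import *
s=ctrl.read_state();print({k:np.round(s[k],2) for k in('tool_pos','orientation','force','moment')})
E
```

```text
clock: 3.1
tool_pos: [549.1, 37.9, 88.8]
orientation: [3.14, 0.002, 2.304]
force: [0.3, -0.0, -0.3]
grip_width: 42.9
gripper_force: 0.0
clock: 3.8
tool_pos: [548.6, 37.8, 88.2]
orientation: [3.141, 0.001, 2.304]
force: [-1.2, 0.5, 6.7]
grip_width: 15.1
gripper_force: 78.0
{'tool_pos': array([548.65,  37.84,  88.18]), 'orientation': array([3.14, 0.  , 2.3 ]), 'force': array([-1.2 ,  0.5 ,  6.73]), 'moment': array([-0.01,  0.17, -0.03])}
```

```bash
python3 -m jog '[[0,0,0,-0.004,0,0,0],[0,0,0,-0.01,0,0,0],[0,0,0,-0.02,0,0,0],[0,0,0,-0.025,0,0,0],[0,0,0,-0.025,0,0,0],[0,0,0,-0.012,0,0,0],[0,0,0,-0.004,0,0,0],[0,0,0,0,0,0,0],[0,0,0,0,0,0,0]]'
python3 - <<'E'
from h import *
import json
s=ctrl.read_state();print({k:np.round(s[k],2) for k in('tool_pos','orientation','force','moment')})
i=cams.camera_info('wrist');im=cams.read_camera('wrist')[:,:,::-1]
json.dump({k:np.array(v).tolist() for k,v in i.items()},open('w2.json','w'))
cv2.imwrite('pics/w2.png',im)
sc=cams.read_camera('scene')[:,:,::-1];cv2.imwrite('pics/s2.png',sc)
a=cv2.resize(im[100:340,130:390],(520,480),interpolation=cv2.INTER_CUBIC)
b=cv2.resize(sc[110:210,210:270],(280,480),interpolation=cv2.INTER_CUBIC)
cv2.imwrite('pics/v2.png',np.hstack([a,b]))
E
```

```text
clock: 4.7
tool_pos: [547.1, 38.1, 185.8]
orientation: [-3.14, -0.002, 2.304]
force: [0.2, -1.2, -0.7]
grip_width: 14.9
gripper_force: 77.9
{'tool_pos': array([547.13,  38.1 , 185.85]), 'orientation': array([-3.14, -0.  ,  2.3 ]), 'force': array([ 0.18, -1.16, -0.71]), 'moment': array([ 0.03,  0.04, -0.01])}
```

View pics/v2.png

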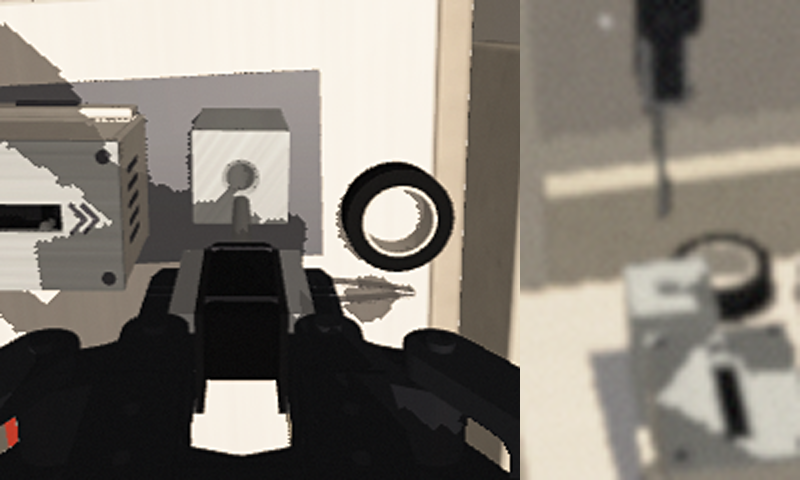

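The pin hangs straight below the handle with its tip at wrist pixel about (250,199). The empty hole is at (250,188).

Run:
```python
from h import *
import json
i=json.load(open('w2.json'))
b=lambda p,z:back('',(130+(p[0]+.5)/2-.5,100+(p[1]+.5)/2-.5),z,i)
t=b((240,198),101.6);h=b((241,176),64);print('tip',t,'hole',h)
S=lambda p:(210+p[0]*60/280,110+p[1]*100/480)
print('scene tip',back('scene',S((664,214-0))if 0 else S((664-520,214)),101.6))
Ux=np.array([.669,-.743]);Uy=np.array([.743,.669]);tcp=np.array([547.1,38.1])
print('tip in tool x,y',-(t[:2]-tcp)@Ux,(t[:2]-tcp)@Uy)
c=np.array([486,-36.]);e=c-26*Uy;print('entry',e)
d=e-t[:2];print('move tool x',-d@Ux,'y',d@Uy, 'tcp-based', -(e-tcp)@Ux,(e-tcp)@Uy)
pr=back('',(130+(30.5)/2,100+217/2),74,i);print('slot +end', b((61,217),74), c+21*Uy)
```

```text
tip [545.27361591  39.44640446 101.6       ] hole [546.57571379  38.42636815  64.        ]
scene tip [550.34273042  42.47577876 101.6       ]
tip in tool x,y 2.222229472568207 -0.4562587982717169
entry [466.682 -53.394]
move tool x -16.402629472568208 y -120.5038012017283 tcp-based -14.180399999999992 -120.96006000000001
slot +end [501.35286733 -22.40962941  74.        ] [501.603 -21.951]
```

```bash
python3 -m jog '[[0,-0.0022,-0.02,0,0,0,0],[0,-0.005,-0.04,0,0,0,0],[0,-0.005,-0.035,0,0,0,0],[0,-0.003,-0.0185,0,0,0,0],[0,-0.001,-0.0072,0,0,0,0],[0,0,0,0.012,0,0,0],[0,0,0,0.002,0,0,0],[0,0,0,0,0,0,0],[0,0,0,0,0,0,0]]'
python3 - <<'E'
from h import *
import json
s=ctrl.read_state();print({k:np.round(s[k],2) for k in('tool_pos','orientation','force','moment')})
i=cams.camera_info('wrist');im=cams.read_camera('wrist')[:,:,::-1]
json.dump({k:np.array(v).tolist() for k,v in i.items()},open('w3.json','w'))
cv2.imwrite('pics/w3.png',im)
cv2.imwrite('pics/w3c.png',cv2.resize(im[130:250,190:350],(800,600),interpolation=cv2.INTER_CUBIC))
E
```

```text
clock: 5.7
tool_pos: [469.4, -54.2, 173.0]
orientation: [-3.141, -0.001, 2.305]
force: [0.8, -0.8, 0.3]
grip_width: 14.6
gripper_force: 78.2
{'tool_pos': array([469.4 , -54.15, 173.01]), 'orientation': array([-3.14, -0.  ,  2.3 ]), 'force': array([ 0.77, -0.79,  0.27]), 'moment': array([ 0.01,  0.01, -0.01])}
```

View pics/w3c.png

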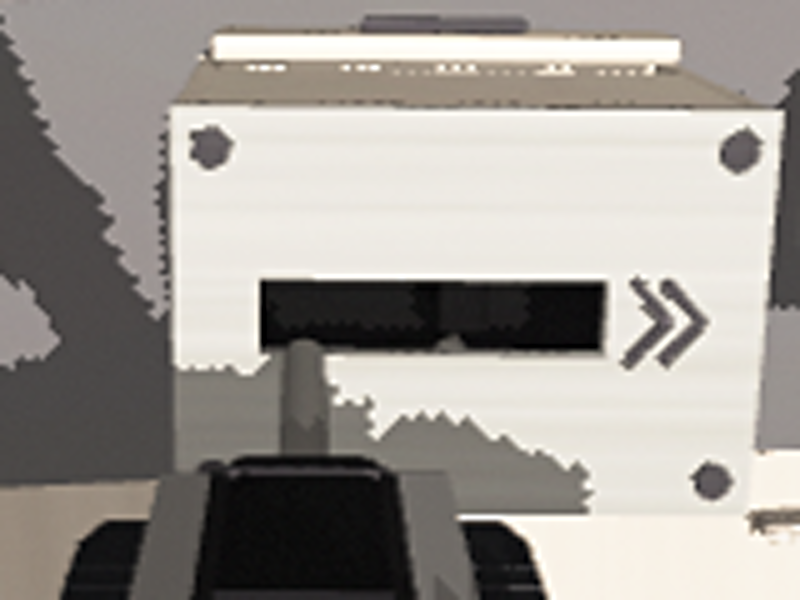

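Run:
```python
from h import *
import json
i=json.load(open('w3.json'))
b=lambda p,z:back('',(190+(p[0]+.5)/5-.5,130+(p[1]+.5)/5-.5),z,i)[:2]
Ux=np.array([.669,-.743]);Uy=np.array([.743,.669])
sl=np.array([b(p,74) for p in((260,315),(605,316))]);d=sl[1]-sl[0];print(sl,np.hypot(*d),np.arctan2(d[1],d[0]))
top,bot=b((430,280),74),b((430,351),74);print('slot width',(bot-top)@Ux)
c=sl.mean(0)+5.5*Uy;print('centre',c)
for z in(87,89,91):
  for p in((304,342),(304,350)):
    t=b(p,z);print(z,p,'tip in unit',(t-c)@Ux,(t-c)@Uy)
k=b((437,315),52);print('catch?',(k-c)@Uy, (b((530,315),52)-c)@Uy)
tcp=ctrl.read_state()['tool_pos'][:2];print('tcp unit',(tcp-c)@Ux,(tcp-c)@Uy)
```

```text
[[462.73164294 -56.71407279]
 [502.27738902 -21.20205563]] 53.150441166937725 0.7317081503730265
slot width 11.359500488013834
centre [486.59101598 -35.27856421]
87 (304, 342) tip in unit 0.39280924538978823 -25.288912735718444
87 (304, 350) tip in unit 1.6122968574514598 -25.28690221913185
89 (304, 342) tip in unit -0.20727674150961484 -25.28971134846185
89 (304, 350) tip in unit 1.0007451137362438 -25.28771973497358
91 (304, 342) tip in unit -0.8073627284090286 -25.290509961205245
91 (304, 350) tip in unit 0.38919337002102594 -25.288537250815313
catch? -2.8027448178390966 12.914992458222185
tcp unit 2.7233918578028486 -25.425745417062394
```

Tip is centred in the slot (x about 0, y about -25). Descending to tip z≈38.

```bash
python3 -m jog '[[0,0,-0.0005,0.006,0,0,0],[0,0,0,0.006,0,0,0],[0,0,0,0.006,0,0,0]]'; python3 -m jog '[[0,0,0,0.008,0,0,0],[0,0,0,0.008,0,0,0],[0,0,0,0.008,0,0,0],[0,0,0,0.006,0,0,0],[0,0,0,0.003,0,0,0],[0,0,0,0,0,0,0],[0,0,0,0,0,0,0]]'
python3 - <<'E'
from rig import ctrl
import numpy as np
s=ctrl.read_state();Uy=np.array([.743,.669]);print(s['tool_pos'],s['force'],s['force'][:2]@Uy,s['moment'])
E
```

```text
clock: 6.05
tool_pos: [468.7, -55.0, 154.6]
orientation: [-3.141, -0.0, 2.304]
force: [-0.3, 0.0, -0.5]
grip_width: 15.1
gripper_force: 78.2
clock: 6.75
tool_pos: [469.0, -55.2, 122.5]
orientation: [3.141, 0.0, 2.304]
force: [0.6, 0.4, -1.4]
grip_width: 14.8
gripper_force: 78.2
[468.98880911 -55.2221094  122.5248737 ] [ 0.61444936  0.37090067 -1.3661729 ] 0.7046684199960526 [-0.02139022  0.01552774  0.06496905]
```

```bash
cat > st.py <<'E'
from rig import ctrl
import numpy as np
s=ctrl.read_state();Uy=np.array([.743,.669]);Ux=np.array([.669,-.743]);d=s['tool_pos'][:2]-np.array([486.6,-35.3])
print('t%.2f y%.1f x%.1f z%.1f Fy%.1f Fx%.1f Fz%.1f Mx%.2f My%.2f'%(s['clock'],d@Uy,d@Ux,s['tool_pos'][2],s['force'][:2]@Uy,s['force'][:2]@Ux,s['force'][2],s['moment'][:2]@Ux,s['moment'][:2]@Uy))
E
python3 -m jog '[[0,0,0.002,0,0,0,0],[0,0,0.002,0,0,0,0],[0,0,0.001,0,0,0,0]]'>/dev/null;python3 st.py
for k in 1; do python3 -m jog '[[0,0,0.001,0,0,0,0],[0,0,0.001,0,0,0,0]]'>/dev/null;python3 st.py;done
python3 -m jog '[[0,0,0.001,0,0,0,0],[0,0,0.001,0,0,0,0]]'>/dev/null;python3 st.py
python3 -m jog '[[0,0,0.001,0,0,0,0],[0,0,0,0,0,0,0]]'>/dev/null;python3 st.py
```

```text
t7.05 y-21.2 x3.0 z122.6 Fy0.1 Fx0.2 Fz-1.4 Mx-0.01 My0.03
t7.25 y-19.4 x2.8 z122.4 Fy-0.4 Fx-0.2 Fz-0.5 Mx0.03 My0.00
t7.45 y-17.5 x2.8 z122.3 Fy0.8 Fx0.1 Fz-0.0 Mx-0.02 My-0.02
t7.65 y-16.4 x2.8 z122.3 Fy-1.0 Fx-0.5 Fz-1.6 Mx0.01 My-0.02
```

```bash
python3 -m jog '[[0,0,0.001,0,0,0,0],[0,0,0.001,0,0,0,0]]'>/dev/null;python3 st.py
python3 -m jog '[[0,0,0.001,0,0,0,0],[0,0,0.001,0,0,0,0]]'>/dev/null;python3 st.py
```

```text
t7.85 y-14.5 x2.8 z122.3 Fy-0.4 Fx0.2 Fz-0.6 Mx-0.02 My-0.00
t8.05 y-12.5 x2.8 z122.3 Fy-1.3 Fx-0.2 Fz-0.7 Mx0.01 My-0.02
```

```bash
python3 -m jog '[[0,0,0.001,0,0,0,0],[0,0,0.001,0,0,0,0]]'>/dev/null;python3 st.py
python3 -m jog '[[0,0,0.001,0,0,0,0],[0,0,0.001,0,0,0,0]]'>/dev/null;python3 st.py
```

```text
t8.25 y-10.4 x2.8 z122.3 Fy0.0 Fx0.3 Fz-0.8 Mx-0.02 My-0.02
t8.45 y-8.5 x2.8 z122.3 Fy0.1 Fx0.9 Fz-1.2 Mx-0.01 My-0.02
```

```bash
python3 -m jog '[[0,0,0.001,0,0,0,0],[0,0,0.001,0,0,0,0]]'>/dev/null;python3 st.py
```

```text
t8.65 y-6.5 x2.8 z122.3 Fy0.6 Fx1.2 Fz-1.0 Mx-0.02 My0.02
```

```bash
python3 -m jog '[[0,0,0.001,0,0,0,0],[0,0,0.001,0,0,0,0]]'>/dev/null;python3 st.py
```

```text
t8.85 y-4.9 x2.8 z122.3 Fy-2.8 Fx-0.5 Fz0.9 Mx-0.69 My-0.09
```

```bash
python3 -m jog '[[0,0,0.001,0,0,0,0],[0,0,0,0,0,0,0]]'>/dev/null;python3 st.py
```

```text
t9.05 y-3.8 x2.8 z122.3 Fy-3.2 Fx-0.1 Fz1.2 Mx-0.73 My-0.07
```

```bash
cat >> st.py <<'E'
import cv2
from rig import cams
im=cams.read_camera('top').astype(int)
ref=cv2.imread('pics/top0.png')[:,:,::-1].astype(int)
print('drawer diff',np.abs(im-ref)[185:222,225:262].sum(2).__gt__(90).sum())
cv2.imwrite('pics/topnow.png',im[:,:,::-1])
E
python3 st.py
python3 -m jog '[[0,0,0.001,0,0,0,0],[0,0,0,0,0,0,0]]'>/dev/null;python3 st.py
```

```text
t9.05 y-3.8 x2.8 z122.3 Fy-3.2 Fx-0.1 Fz1.2 Mx-0.73 My-0.07
drawer diff 418
t9.30 y-2.6 x2.8 z122.3 Fy-2.6 Fx-0.0 Fz0.5 Mx-0.80 My-0.03
drawer diff 433[ WARN:0@1.069] global loadsave.cpp:1063 imwrite_ Unsupported depth image for selected encoder is fallbacked to CV_8U.
[ WARN:0@0.834] global loadsave.cpp:1063 imwrite_ Unsupported depth image for selected encoder is fallbacked to CV_8U.
```

```bash
python3 -m jog '[[0,0,0.001,0,0,0,0],[0,0,0,0,0,0,0]]'>/dev/null;python3 st.py
```

```text
t9.55 y-1.5 x2.8 z122.3 Fy-3.7 Fx-0.7 Fz0.8 Mx-0.81 My-0.07
drawer diff 442[ WARN:0@0.899] global loadsave.cpp:1063 imwrite_ Unsupported depth image for selected encoder is fallbacked to CV_8U.
```

```bash
python3 -m jog '[[0,0,0.0005,0,0,0,0],[0,0,0,0,0,0,0]]'>/dev/null;python3 st.py
```

```text
t9.80 y-1.0 x2.8 z122.3 Fy-3.6 Fx0.8 Fz1.1 Mx-0.94 My-0.07
drawer diff 445[ WARN:0@0.839] global loadsave.cpp:1063 imwrite_ Unsupported depth image for selected encoder is fallbacked to CV_8U.
```

```bash
python3 - <<'E'
s=open('st.py').read().split('import cv2')[0]+'''
from h import *
i=cams.camera_info('wrist');im=cams.read_camera('wrist').astype(int)
for y in(-25,20):
    print(y,[(int(im[v,u].mean()),int(im[v,u,2]-im[v,u,0])) if 0<=v<384 and 0<=u<512 else None for X in range(-32,-84,-4) for u,v in [np.round(proj('',[*(np.array([486.6,-35.3])+X*Ux+y*Uy),23],i)).astype(int)]])
'''
open('st.py','w').write(s)
E
python3 st.py
python3 -m jog '[[0,0,0.0005,0,0,0,0],[0,0,0,0,0,0,0]]'>/dev/null;python3 st.py
```

```text
t9.85 y-1.0 x2.8 z122.3 Fy-4.8 Fx0.1 Fz1.1 Mx-0.89 My-0.06
-25 [(222, -33), (250, -9), (142, -18), (152, -9), (248, -15), (242, -16), (241, -16), (242, -16), (242, -17), (241, -17), (241, -16), (241, -17), (241, -16)]
20 [(255, 0), (254, -3), (153, -8), (153, -9), (153, -8), (240, -17), (240, -17), (239, -18), (239, -18), (239, -18), (239, -18), (239, -18), (239, -18)]
t10.10 y-0.5 x2.8 z122.3 Fy-3.0 Fx0.2 Fz-0.2 Mx-0.91 My-0.09
-25 [(219, -34), (249, -9), (139, -22), (151, -9), (247, -17), (242, -17), (241, -17), (241, -16), (241, -16), (241, -16), (242, -15), (241, -16), (241, -16)]
20 [(255, 0), (252, -4), (150, -13), (153, -9), (153, -8), (240, -17), (240, -17), (240, -17), (239, -18), (239, -18), (239, -18), (239, -19), (239, -18)]
```

```bash
python3 -m jog '[[0,0,0.0005,0,0,0,0],[0,0,0,0,0,0,0]]'>/dev/null;python3 st.py
```

```text
t10.35 y0.1 x2.8 z122.3 Fy-2.8 Fx0.6 Fz0.5 Mx-0.89 My-0.13
-25 [(180, -14), (211, -3), (212, -3), (213, -5), (214, -3), (215, -4), (217, -2), (219, -3), (134, -27), (224, -32), (241, -17), (241, -16), (241, -16)]
20 [(219, -3), (215, -6), (218, -5), (218, -5), (220, -5), (223, -5), (223, -5), (228, -3), (136, -26), (228, -30), (215, -32), (239, -18), (239, -18)]
```

```bash
python3 -m jog '[[0,0,0.0005,0,0,0,0],[0,0,0,0,0,0,0]]'>/dev/null;python3 st.py
```

```text
t10.60 y0.5 x2.8 z122.3 Fy-2.9 Fx-0.2 Fz0.2 Mx-0.86 My-0.14
-25 [(181, -14), (209, -1), (212, -2), (212, -6), (213, -2), (214, -6), (216, -4), (219, -2), (135, -27), (224, -33), (241, -17), (241, -16), (242, -15)]
20 [(219, -4), (215, -5), (217, -5), (217, -5), (221, -4), (222, -5), (224, -4), (225, -5), (136, -28), (229, -30), (221, -29), (239, -18), (239, -18)]
```

```bash
python3 -m jog '[[0,0,0.0005,0,0,0,0],[0,0,0,0,0,0,0]]'>/dev/null;python3 st.py
```

```text
t10.85 y1.0 x2.9 z122.3 Fy-3.5 Fx0.9 Fz0.1 Mx-0.88 My-0.13
-25 [(180, -15), (209, -3), (212, -3), (212, -5), (212, -2), (215, -5), (215, -3), (218, -4), (136, -28), (226, -31), (240, -18), (242, -17), (241, -16)]
20 [(219, -3), (215, -5), (218, -5), (218, -5), (221, -4), (222, -6), (224, -5), (228, -3), (136, -26), (229, -30), (219, -30), (239, -18), (239, -18)]
```

The drawer front has moved from x≈-37 to ≈-72, so the drawer is open. Backing off, lifting and returning to above the stand.

```bash
python3 -m jog '[[0,0,-0.002,0,0,0,0],[0,0,-0.003,0,0,0,0],[0,0,-0.003,0,0,0,0],[0,0,-0.003,0,0,0,0],[0,0,0,0,0,0,0]]'>/dev/null;python3 st.py|head -1
python3 -m jog '[[0,0,0,-0.004,0,0,0],[0,0,0,-0.008,0,0,0],[0,0,0,-0.01,0,0,0],[0,0,0,-0.012,0,0,0],[0,0,0,-0.015,0,0,0],[0,0,0,-0.012,0,0,0],[0,0,0,-0.003,0,0,0],[0,0,0,0,0,0,0]]'>/dev/null;python3 st.py
python3 -m jog '[[0,0.002,0.015,0,0,0,0],[0,0.004,0.03,0,0,0,0],[0,0.004,0.03,0,0,0,0],[0,0.003,0.02,0,0,0,0],[0,0.0015,0.0095,0,0,0,0],[0,0,0,0,0,0,0],[0,0,0,0,0,0,0],[0,0,0,0,0,0,0]]'>/dev/null
python3 - <<'E'
from h import *
import json
s=ctrl.read_state();print(s['tool_pos'],s['orientation'])
i=cams.camera_info('wrist');im=cams.read_camera('wrist')[:,:,::-1]
json.dump({k:np.array(v).tolist() for k,v in i.items()},open('w4.json','w'))
cv2.imwrite('pics/w4.png',im)
cv2.imwrite('pics/w4c.png',cv2.resize(im[120:270,150:350],(800,600),interpolation=cv2.INTER_CUBIC))
E
```

```text
t11.40 y-10.0 x2.8 z122.4 Fy0.3 Fx0.1 Fz-0.8 Mx0.03 My0.02
t12.25 y-9.8 x3.2 z187.1 Fy0.1 Fx-0.0 Fz-1.5 Mx-0.01 My-0.01
-25 [(162, -22), (211, -2), (213, -4), (213, -5), (216, -4), (216, -2), (218, -4), (221, -5), (129, -26), (217, -35), (248, -11), (241, -16), (241, -16)]
20 [(183, -15), (215, -4), (216, -4), (218, -6), (221, -5), (221, -4), (221, -5), (226, -4), (132, -27), (225, -31), (246, -14), (239, -18), (239, -18)]
[548.46454065  36.01475288 186.05767897] [-3.14094425e+00 -3.67445808e-04  2.30298294e+00]
```

View pics/w4c.png

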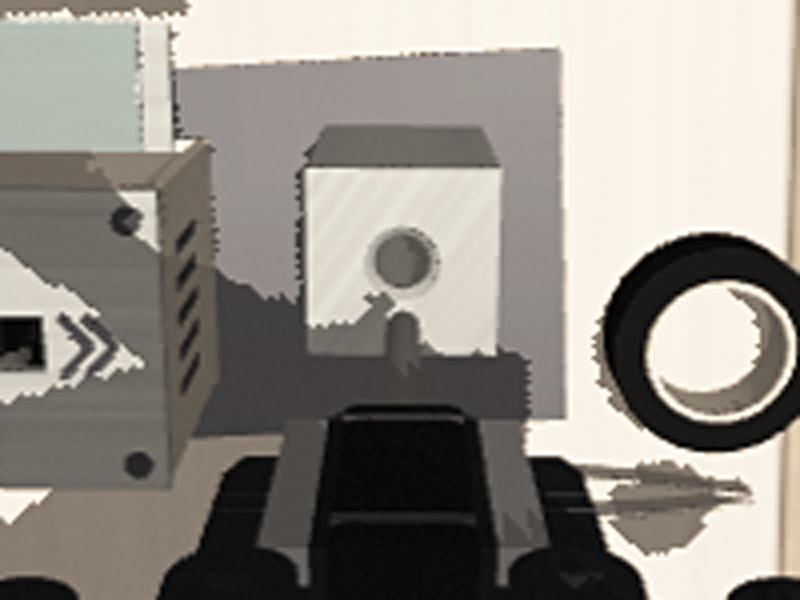

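The hole is at (402,259), the pin tip at about (402,315) and still straight under the handle. The open drawer is at upper left.

Run:
```python
from h import *
import json
i=json.load(open('w4.json'))
b=lambda p,z:back('',(150+(p[0]+.5)/4-.5,120+(p[1]+.5)/4-.5),z,i)[:2]
Ux=np.array([.669,-.743]);Uy=np.array([.743,.669])
h=b((402,259),64);s4=np.mean([b(p,64) for p in((305,168),(498,168),(497,356),(308,356))],0);print(h,s4)
tcp=np.array([548.46,36.01])
for p in((402,311),(402,318)):
    t=b(p,102);print('tip off tool',-(t-tcp)@Ux,(t-tcp)@Uy,'move tool x,y',-(h-t)@Ux,(h-t)@Uy)
```

```text
[546.15141823  38.33762859] [546.87238481  37.53676725]
tip off tool 3.1736344215771 -0.10314629851073587 move tool x,y 0.10023482353925157 -0.05494642907339051
tip off tool 1.8532137284926953 -0.10384731784646917 move tool x,y 1.4206555166236563 -0.054245409737657346
```

```bash
python3 -m jog '[[0,0.0005,0,0.01,0,0,0],[0,0,0,0.015,0,0,0],[0,0,0,0.01,0,0,0],[0,0,0,0.005,0,0,0],[0,0,0,0.005,0,0,0],[0,0,0,0.005,0,0,0],[0,0,0,0,0,0,0]]'>/dev/null;python3 st.py|head -1
```

```text
t13.85 y94.2 x-12.4 z135.6 Fy-0.1 Fx-0.3 Fz-0.9 Mx0.02 My-0.03
```

```bash
python3 -m jog '[[0,0,0,0.008,0,0,0],[0,0,0,0.01,0,0,0],[0,0,0,0.01,0,0,0],[0,0,0,0.01,0,0,0],[0,0,0,0.004,0,0,0],[0,0,0,0.003,0,0,0],[0,0,0,0,0,0,0]]'>/dev/null;python3 st.py|head -1
```

```text
t14.60 y94.4 x-12.3 z90.9 Fy-0.0 Fx-0.2 Fz-0.7 Mx0.02 My0.03
```

```bash
python3 -m jog '[[0,0,0,0.0015,0,0,0],[0,0,0,0,0,0,0]]'>/dev/null;python3 st.py|head -1
python3 -m jog '[[0,0,0,0.001,0,0,0],[0,0,0,0,0,0,0]]'>/dev/null;python3 st.py|head -1
```

```text
t14.85 y94.6 x-12.0 z90.0 Fy-0.9 Fx0.2 Fz-0.1 Mx0.01 My-0.02
t15.10 y94.4 x-12.2 z88.8 Fy-0.4 Fx0.8 Fz-1.2 Mx-0.03 My0.01
```

```bash
python3 -m jog '[[0,0,0,0,0,0,0],[0.1,0,0,0,0,0,0],[0.2,0,0,0,0,0,0],[0.3,0,0,0,0,0,0],[0.4,0,0,0,0,0,0],[0.45,0,0,0,0,0,0],[0.45,0,0,0,0,0,0],[0.45,0,0,0,0,0,0],[0.45,0,0,0,0,0,0]]'; python3 st.py|head -1
```

```text
clock: 16.05
tool_pos: [548.7, 37.0, 88.8]
orientation: [3.142, -0.0, 2.304]
force: [-0.3, 0.7, -0.8]
grip_width: 38.2
gripper_force: 0.0
t16.05 y94.4 x-12.2 z88.8 Fy0.2 Fx-0.8 Fz-0.8 Mx-0.01 My0.02
```

Released; raise clear and verify handle position numerically (same view as the first wrist picture).

```bash
python3 -m jog '[[0.45,0,0,-0.005,0,0,0],[0.45,0,0,-0.015,0,0,0],[0.45,0,0,-0.03,0,0,0],[0.5,0,0,-0.04,0,0,0],[0.6,0,0,-0.04,0,0,0],[0.6,0,0,-0.025,0,0,0],[0.6,0,0,-0.004,0,0,0],[0.6,0,0,0,0,0,0],[0.6,0,0,0,0,0,0],[0.6,0,0,0,0,0,0]]'; python3 st.py
python3 - <<'E'
from h import *
i=cams.camera_info('wrist');im=cams.read_camera('wrist');g=im.max(2)
cv2.imwrite('pics/w5.png',im[:,:,::-1])
from itertools import product
u0,v0=proj('',[546.8,38,104],i).astype(int);print(u0,v0)
n,l,st,c=cv2.connectedComponentsWithStats((g[v0-25:v0+25,u0-25:u0+25]<55).astype(np.uint8))
for k in range(1,n):
    if st[k][4]>50:print(st[k]+np.array([u0-25,v0-25,0,0,0]))
w=cv2.imread('pics/w1.png').max(2);n,l,st,c=cv2.connectedComponentsWithStats((w[150:200,225:275]<55).astype(np.uint8))
print('before',[(s+np.array([225,150,0,0,0])).tolist() for s in st[1:] if s[4]>50])
x=st
for ex in(0,8,16):
    m=[proj('',[*(np.array([546.8,38])+a*8*np.array([.669,-.743])+b*8*np.array([.743,.669])),104+ex],i) for a,b in product((-1,1),(-1,1))]
    m+=[proj('',[*(np.array([546.8,38])+a*8*np.array([.669,-.743])+b*8*np.array([.743,.669])),64+ex],i) for a,b in product((-1,1),(-1,1))]
    m=np.array(m);print('expected bbox lift',ex,m.min(0).round(1),m.max(0).round(1))
E
```

```text
clock: 17.1
tool_pos: [547.6, 37.1, 245.9]
orientation: [-3.139, -0.003, 2.304]
force: [0.5, -0.4, -0.2]
grip_width: 51.4
gripper_force: 0.0
t17.10 y93.8 x-13.0 z245.9 Fy0.1 Fx0.6 Fz-0.2 Mx-0.01 My-0.01
-25 [(165, -4), (178, -1), (179, -1), (179, -2), (180, -3), (179, -2), (179, -2), (181, -3), (121, -26), (109, -22), (186, -35), (241, -17), (241, -17)]
20 [(187, 0), (181, -3), (184, -3), (181, -3), (185, -4), (184, -5), (184, -2), (185, -1), (114, -24), (224, -31), (151, -33), (240, -16), (240, -17)]
250 181
[243 167  17  24 391]
before [[241, 165, 18, 25, 381]]
expected bbox lift 0 [241.6 164.8] [259.4 190. ]
expected bbox lift 8 [241.3 166.2] [259.6 192.3]
expected bbox lift 16 [241.1 167.8] [259.9 194.8]
```

The handle's outline has the same size and nearly the same place as at the start, so the pin is seated and upright. The drawer is still out to about 35 mm.

```bash
python3 -c "
from rig import ctrl
print(ctrl.hand_in())"
```

```text
the job is handed in; nothing more can be done
None
```

The job is handed in at about 17 s of the 58 s: the drawer sprang open (about 35 mm), sensed push forces stayed under about 5 N, and the pin is back in its stand, upright and released; the hand-in returned no verdict.

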